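# Clamp a food tin and keep hold of it for the opener

### The job

I want to open this tin, so hold it still for me in the tin clamp. Swing the clamp's hinged end stop round by its red knob until it clicks home behind the tin, then squeeze the red trigger towards the black grip again and again so that the jaw ratchets forward, until the jaw's sprung pad presses the tin gently against the stop, pushed in about 4 mm and at no time as much as 9 mm, or the tin will dent. Move the jaw only by the trigger, leave the other things where they are, and finish still squeezing the trigger with the pad pressed on the tin: do not let go.

Things in the scene. Friction and masses are not known exactly. Their poses are not given: they have to be found in the camera images.
- clamp: Tin clamp, fixed to the table: white base plate 130 x 316 x 12 mm on rubber feet, grey housing 40 mm wide and 72 mm high, on it a black upright grip and, 24 mm in front of it, the red trigger. Origin on the table under the middle of grip and trigger. z up; y forward along the clamp (the way the jaw moves, from grip to tin); x to the side. 'Clamp axes' below means these.
- grip_mid (a point): Midway between grip and trigger, 115 mm above the table, clamp axes. From here the fixed grip reaches from y = -31 to -13 mm, x = -15 to 15, and 75 to 140 mm above the table. At rest the pair is 62 mm wide (y = -31 to 31). Only the trigger moves, so the squeezed pair (42 mm) is centred at y = -10 mm: a hand centred there closes on it, from 83 mm or more, without shifting.
- trigger_bar (a point): Middle of the red finger bar of the trigger: a level round bar 18 mm thick and 44 mm long (along the clamp's x), its axis 115 mm above the table, at y = +22 mm from grip_mid when at rest, on a stalk that tilts about a pin 47 mm below. A shorter, thinner bar lies 13 mm above it.
- trigger (a joint): Tilt of the trigger, rad: 0 at rest, 0.44 squeezed right in (finger bar 20 mm nearer the grip); a spring returns it. It needs 2 to 6 N at the bar, and 0.65 N more per newton on the tin. A full squeeze carries the jaw 10 to 13 mm forward (0.65 mm per mm of the bar, but up to 5 mm of jaw travel is lost before the ratchet bites); a pawl keeps the jaw from slipping back over 5 mm.
- jaw (a joint): Advance of the toothed rod with the jaw, m, 0 (right back) to 0.062; it starts anywhere between 0.005 and 0.025. The pad begins to press the tin against the closed stop at a jaw value of about 0.046 (before that it may push the loosely standing tin along). Only the trigger may move it.
- pad (a joint): How far the red sprung pad at the front of the jaw is pushed in against the jaw, m: 0 free, 0.012 right in; 2 N for each mm, so 4 mm is 8 N on the tin. The pad is a red plate 50 x 50 mm with two upright black rubber ribs, 21 to 71 mm above the table.
- jaw_pad (a point): The front of the pad when it is not pushed in, on the clamp's middle line (between the front edges of the ribs), 46 mm above the table. It rides on the jaw.
- stop_knob (a point): Centre of the red knob of the hinged end stop: an upright cylinder, 18 mm in diameter, 36 mm high, its centre 108 mm above the table, on a thin stem at the end of a grey arm (arm top 64 mm above the table). It goes round the stop's upright hinge, which lies at x = 50, y = 184 mm in clamp axes, on a circle of 62 mm radius.
- stop (a joint): Angle of the end stop about its upright hinge, rad: 0 = arm pointing to clamp +y, away from the tin; grows counterclockwise seen from above; starts between 0 and 0.35. At 1.55 to 1.585 (end of travel) the arm points to clamp -x, across the clamp behind the tin, and a spring catch keeps it there. The last 0.25 rad goes against the catch (2 to 5 N at the knob).
- tin_mid (a point): Middle of the tin (food tin with a printed label, 57 mm in diameter, 72 mm high, 0.2 to 0.4 kg), half-way up. It stands upright on the clamp's base plate (12 mm above the table) between the jaw and the stop, 3 to 10 mm short of the closed stop, its top 84 mm above the table.
- tin: The tin; its origin is the centre of its underside, z up.
- opener: Dark green can and bottle opener, 174 x 41 x 20 mm, lying on the table to the right of the clamp; origin at the centre of its underside. Leave it alone.
- mug: Green and white mug, 78 mm in diameter, 101 mm high; origin at the centre of its underside. Leave it alone.
- spice_jar: Spice jar with a black cap, 41 mm in diameter, 105 mm high; origin at the centre of its underside. Leave it alone.
There are look-alikes about, which are no part of the job. Leave any blue or purple look-alike of the tin alone.

How it is judged:
On the way, in this order (a step that is already met when the one before it is completed fails the run):
1. the end stop is swung home behind the tin and caught, before the jaw has pressed the tin (value of joint stop above 1.52 rad and value of joint pad below 0.0012 m), for 0.2 s.
2. with the trigger squeezed, the pad presses the tin against the stop with at least 3 N (contact force between tin and stop above 3 N and value of joint pad above 0.0015 m and contact force between the fingers and trigger above 1 N), for 0.2 s.
At the end, for the whole second after the job is handed in: At the end the fingers still squeeze the trigger (more than 1 N on it, trigger more than 0.04 rad in); the end stop is home (over 1.50 rad); the tin stands upright on the base plate, still, pressed against the stop with 3 to 18 N, the pad being pushed in 1.5 to 9 mm (all of step 2 and value of joint stop above 1.5 rad and contact force between tin and stop below 18 N and value of joint pad below 0.009 m and value of joint trigger above 0.04 rad and angle between tin's own z axis and vertical below 0.06 rad and z of tin in the frame of grip_mid between -0.108 and -0.096 m and linear speed of tin below 0.02 m/s); the arm keeps its last pose, push and grip.
It fails at once if the tin is dented: more than 20 N against the stop, or the pad pushed in more than 10 mm (contact force between tin and stop above 20 N or value of joint pad above 0.01 m).
It fails at once if the jaw or its rod is pushed by the robot instead of by the trigger (more than 2 N) (contact force between any of the arm, the fingers and jaw above 2 N).
It fails at once if the tin tips over (angle between tin's own z axis and vertical above 0.35 rad).
It fails at once if one of the things round about is moved more than 3 cm (distance of any of opener, mug, spice_jar from where it was at the start of the episode above 0.03 m).
It also fails if it takes over 72 s, if anything falls off the work surface, if the arm or the gripper's body presses on something with over 40 N, if the wrist force passes 120 N, or if a joint passes its speed limit or range.

### The arm

A 7-joint arm with a two-finger parallel gripper is mounted at the origin on a cart in front of the work surface, level with it; the furniture and walls round the work are solid. World frame = base frame: x ahead of the robot, y to its left, z up, the work surface at z = 0. Lengths are in m, angles in rad, forces in N, time in s.
With the tool pointing down it reaches from about 0.4 to 0.85 m from the base axis. Payload 10.4 kg.
Tool frame: the origin (TCP) lies on the centre line of the jaws, within the pads' length; the fingertips stand r.finger_overhang ahead of it and the grasp point (between the pads) lies 5 mm behind it (r.finger_overhang is the distance from the TCP to the fingertips, in m); z points along the fingers, y is the line along which they close (so a half turn about z gives the same grasp; the last joint's range is limited). The gripper opens to 87 mm and grips with 3 to 60 N. Pads are 19 mm wide; open, the fingers measure 117 mm over their backs; the gripper's body (75 mm by 190 mm) begins 51 mm behind the grasp point.
Start: joints at [-1.37, 0.332, -0.065, 1.46, 0.022, 1.35, -0.088], TCP at [0.139, 0.609, 0.237] pointing down, gripper open.
Joint ranges: [-2.6, 2.6], [-0.5, 2.12], [-1.47, 1.34], [0.16, 2.42], [-1.27, 4.41], [0.06, 2.06], [-2.6, 2.6]. Speed limits (rad/s): [2.22, 2.22, 2.79, 2.79, 3.14, 3.14, 3.14].

### API

Orientations are given as a unit quaternion [x, y, z, w].
In Python, from bench import read_state, viewer, r gives the robot as it stands.
- The arm moves only by the tool carry_out, never from a script. Its argument "moves" is a list of rows, each a list of 6 numbers: the shift along the tool's x, y, z in units of 40 mm (1.0 is 40 mm), then the turn, a rotation vector about the tool's x, y, z in units of 8 degrees (1.0 is 8 degrees). A call has 1 to 20 rows; each row shifts and turns the commanded pose from where the row before left it, along the tool's axes as they then stand; what a row does not reach is not made up. A row lasts 1/8 s, in which the tool goes at most 62.5 mm and 10.7 degrees, less where a joint would pass 70% of its speed; a pose out of reach is approached as far as the arm can. A call is refused whole if a number of a shift passes 1 or a number of a turn 1, either way. A call with a gripper value outside its range is refused whole. "fingers" is the finger opening in mm, from 0 to 87, set as the call begins (left out, the last holds). The fingers move at their own pace and stop on an object; "force" is the grip in N (left out, the last holds). Time passes only in rows, so rows that do not move let the fingers close. It gives the time, the measured TCP pose, the force, the opening and the grip force at its end, in the units of the state.
- read_state(): the state, without advancing time (a new reading comes with each control period).
- viewer.camera(name): name is "scene" or "top" or "wrist"; returns a dict with "pixels" (384x512x3 uint8, red, green, blue), "range_z" (384x512 float32, m along the optical axis (not along the pixel's ray), 0 where there is no reading), "fx", "fy", "cx", "cy" (pixels), "k1" (the pictures are not rectified: a ray, as slopes to the right and down, at radius r is drawn at 1 + k1 r^2 times it, then the intrinsics apply), "xyz" and "orientation" of the camera in the world. Camera axes: x right, y down, z forward; pixel columns grow to the right and rows downward; lengths in m; the calibration is good to about 2 mm. A picture is of the moment at which its call begins.
- r.close_job(): hands the job in; it is judged then, once.
The state is a dict: "time": time; "joint_positions": joint angles; "joint_vel": joint speeds; "joint_torque": joint torques, N m; "ee_pos": TCP position; "eef_rot": TCP orientation; "ft_force": force on the tool from outside, world axes, zero at the start; "torque": the same for the moment, N m; "width": finger opening in m; "grip_force": force on a finger pad.
Only numpy, scipy, OpenCV 4.12 (cv2) and the standard library are available. Lean on these libraries where they do the work, as an engineer would, in place of code of your own. Each camera call takes 0.05 s, during which the arm holds its last target. There are 200 camera calls.

## Working session

There is one attempt and no reset: what is moved stays moved. The work goes in short steps, Python scripts to look and compute and a tool call to move; the robot and the scene stay as the last step left them, time stands still between calls to the robot, and variables do not carry over. Pictures are saved under pics/ and viewed, at most 10 in all, crops included, and the job is handed in when it is done.

Besides the shell and the picture viewer there is one more tool, called after "Request:" as name(argument=value, ...), one argument or row to a line, values as JSON. carry_out: Moves the arm, as the interface text tells. Its arguments: {"type":"object","properties":{"moves":{"type":"array","items":{"type":"array","items":{"type":"number"}}},"fingers":{"type":"number"},"force":{"type":"number"}},"required":["moves"]}

```bash
mkdir -p pics; ls; python3 - <<'E'
from bench import read_state, viewer, r
import cv2, numpy as np
s=read_state(); print(s['time'],s['ee_pos'],s['eef_rot'],s['width'],r.finger_overhang)
ims=[]
for n in ['scene','top']:
    c=viewer.camera(n); ims.append(c['pixels']); np.savez('cam_'+n+'.npz',**c)
    print(n,c['fx'],c['cx'],c['cy'],c['k1'],c['xyz'],c['orientation'])
    cv2.imwrite(f'pics/{n}0.png',cv2.resize(c['pixels'][:,:,::-1],(800,600),interpolation=cv2.INTER_CUBIC))
E
```

```text
pics
0.0 [0.13864714 0.60903251 0.23573381] [ 1.11663596e-01  9.93745789e-01 -7.39133805e-04 -3.66337023e-05] 0.08692084028335793 0.014
scene 359.73991959747264 261.02091159550184 184.63309557668757 -0.06838040125037768 [ 0.76136312 -0.52629314  1.10534621] [ 0.95124078  0.18223109 -0.0492383  -0.24394341]
top 375.58233896338356 253.58724922920285 196.63485484269196 -0.07667890779907681 [0.43002492 0.01562087 1.30673966] [ 0.71054476 -0.70165191  0.04225986 -0.03201325]
```

View pics/scene0.png

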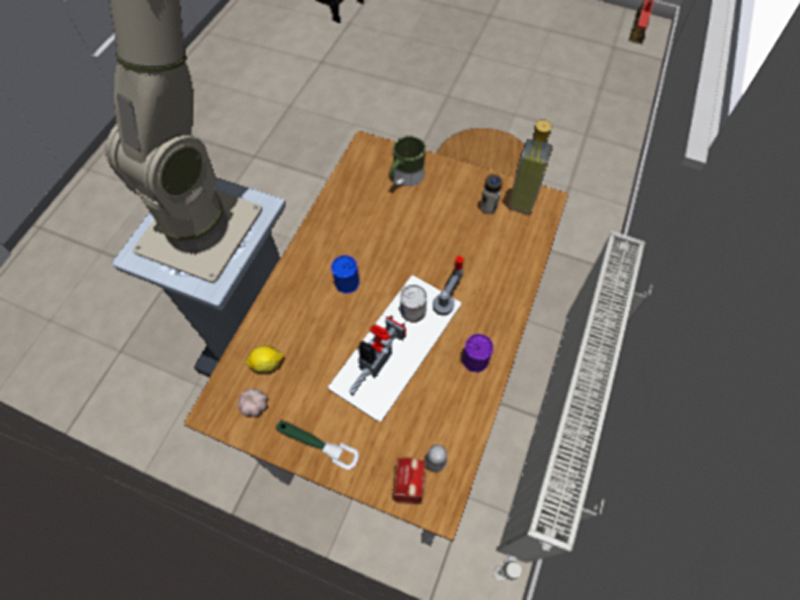

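View pics/top0.png

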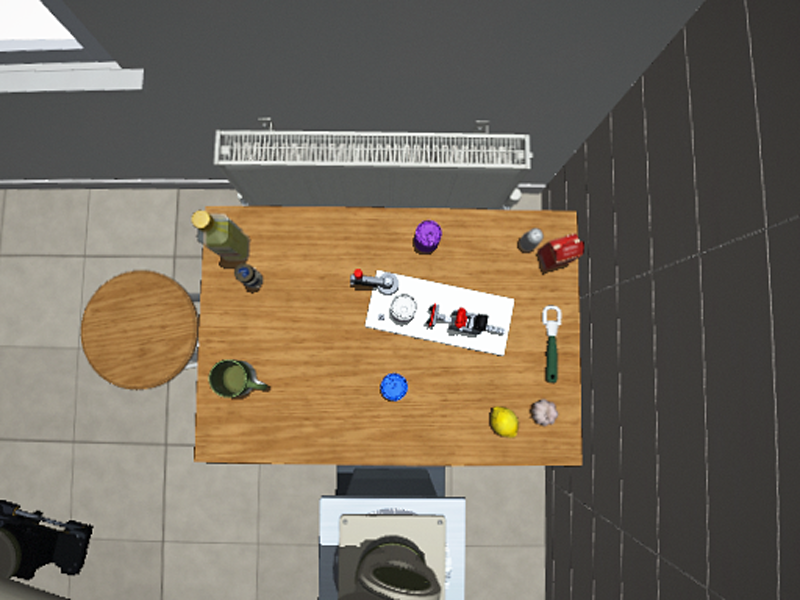

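The scene picture shows the plain-label tin on the white plate (413,302), with the clamp's red trigger at (380,335) and red knob at (459,263). In the top picture (800 px) the tin is at (403,308), knob (358,273), hinge (388,283), trigger (462,318) and grip (480,322). The other tins are blue (394,387) and purple (428,236). The one on the plate between jaw and stop is the one meant.

```bash
cat > h.py <<'E'
import numpy as np, cv2
from scipy.spatial.transform import Rotation as R
def rays(c,uv):
    K=np.array([[c['fx'],0,c['cx']],[0,c['fy'],c['cy']],[0,0,1]],float)
    p=cv2.undistortPoints(np.array(uv,float).reshape(-1,1,2),K,np.array([float(c['k1']),0,0,0])).reshape(-1,2)
    return np.c_[p,np.ones(len(p))]
def onplane(c,uv,z):
    d=R.from_quat(c['orientation']).apply(rays(c,uv)); o=np.array(c['xyz'])
    return o+d*((z-o[2])/d[:,2])[:,None]
def cloud(c,uv):
    uv=np.array(uv); z=c['range_z'][uv[:,1].astype(int),uv[:,0].astype(int)]
    return R.from_quat(c['orientation']).apply(rays(c,uv)*z[:,None])+np.array(c['xyz'])
E
python3 - <<'E'
from h import *
for n in ['top','scene']:
    c=dict(np.load(f'cam_{n}.npz')); im=c['pixels']; hsv=cv2.cvtColor(im,cv2.COLOR_RGB2HSV)
    w=((hsv[...,1]<40)&(hsv[...,2]>200)).astype(np.uint8); w=cv2.morphologyEx(w,cv2.MORPH_CLOSE,np.ones((5,5)))
    cs=[k for k in cv2.findContours(w,0,2)[0] if cv2.contourArea(k)>800]
    for k in cs:
        P=onplane(c,k.reshape(-1,2),.012)
        if not(.3<P[:,0].mean()<.9 and -.4<P[:,1].mean()<.4): continue
        h=cv2.convexHull(P[:,:2].astype(np.float32)); print(n,'plate',cv2.minAreaRect(h),cv2.boxPoints(cv2.minAreaRect(h)).round(4).tolist())
    red=(((hsv[...,0]<8)|(hsv[...,0]>172))&(hsv[...,1]>150)&(hsv[...,2]>70)).astype(np.uint8)
    N,L,st,ce=cv2.connectedComponentsWithStats(red)
    for i in range(1,N):
        if st[i,4]<6: continue
        v,u=np.nonzero(L==i); P=cloud(c,np.c_[u,v]); print(n,'red',ce[i].round(1),st[i,4],P.mean(0).round(3),P.min(0).round(3),P.max(0).round(3))
E
```

```text
top plate ((0.5588908791542053, -0.0929013341665268), (0.32603588700294495, 0.12841154634952545), 78.73087310791016) [[0.4641000032424927, -0.2401999980211258], [0.5899999737739563, -0.2653000056743622], [0.6536999940872192, 0.0544000007212162], [0.5278000235557556, 0.0794999971985817]]
top red [361.1 158.7] 230 [ 0.686 -0.352  0.109] [ 0.43  -0.4    0.001] [0.742 0.016 1.307]
top red [229.  174.5] 26 [0.625 0.078 0.122] [0.617 0.072 0.114] [0.633 0.085 0.128]
top red [276.5 201.3] 21 [ 0.546 -0.078  0.069] [ 0.524 -0.083  0.062] [ 0.571 -0.073  0.074]
top red [294.6 203.3] 75 [ 0.534 -0.13   0.135] [ 0.43  -0.15   0.066] [0.556 0.016 1.307]
scene plate ((0.5598916411399841, -0.09975476562976837), (0.31551942229270935, 0.13054238259792328), 78.71934509277344) [[0.4650000035762787, -0.24169999361038208], [0.5929999947547913, -0.2671999931335449], [0.6547999978065491, 0.0421999990940094], [0.5267000198364258, 0.06769999861717224]]
scene red [412.3   8.9] 90 [ 0.92   2.27  -0.641] [ 0.899  2.154 -0.664] [ 0.939  2.413 -0.586]
scene red [293.6 167.6] 37 [0.628 0.081 0.106] [ 0.619  0.068 -0.001] [0.635 0.156 0.128]
scene red [242.3 215.2] 109 [ 0.54  -0.138  0.11 ] [ 0.491 -0.172  0.003] [ 0.561 -0.082  0.14 ]
scene red [261.6 306.7] 352 [ 0.694 -0.365  0.108] [ 0.664 -0.526 -0.001] [ 0.761 -0.325  1.105]
```

```bash
python3 - <<'E'
from h import *
th=np.deg2rad(78.73-90); C=np.array([.5595,-.0990]); 
Rm=np.array([[np.cos(th),np.sin(th)],[-np.sin(th),np.cos(th)]])
for n in ['top','scene']:
    c=dict(np.load(f'cam_{n}.npz')); hsv=cv2.cvtColor(c['pixels'],cv2.COLOR_RGB2HSV)
    v,u=np.mgrid[0:384,0:512]; uv=np.c_[u.ravel(),v.ravel()]; P=cloud(c,uv); H=hsv.reshape(-1,3)
    L=np.c_[(P[:,:2]-C)@Rm.T,P[:,2]]*1000
    inb=(abs(L[:,0])<75)&(L[:,1]>-170)&(L[:,1]<240)&(L[:,2]<160)&(c['range_z'].ravel()>.3)
    red=((H[:,0]<8)|(H[:,0]>172))&(H[:,1]>150)&(H[:,2]>70)
    def rep(t,m): 
        m=m&inb
        if m.sum(): print(n,t,m.sum(),'lo',np.percentile(L[m],5,0).round(),'hi',np.percentile(L[m],95,0).round(),'med',np.median(L[m],0).round(1))
    rep('redknob',red&(L[:,1]>130)&(L[:,2]>85))
    rep('redtrig',red&(L[:,1]<50)&(L[:,2]>105))
    rep('redpad',red&(L[:,1]<50)&(L[:,2]<80))
    rep('black grip',(H[:,2]<60)&(L[:,2]>128)&(L[:,1]<50))
    rep('tintop',(L[:,2]>76)&(L[:,2]<92)&(L[:,1]>40)&(abs(L[:,0])<40)&(L[:,1]<140))
    rep('hinge',(L[:,2]>50)&(L[:,2]<75)&(L[:,0]>25)&(L[:,1]>60))
E
```

```text
top redknob 26 lo [ 23. 180. 114.] hi [ 37. 193. 127.] med [ 29.9 186.9 121.6]
top redtrig 64 lo [-33. -43. 116.] hi [  1. -28. 134.] med [-18.1 -34.1 126.8]
top redpad 30 lo [-37. -53.  66.] hi [ 3. 20. 79.] med [-16.5  17.5  69.9]
top black grip 49 lo [-29. -86. 129.] hi [ -6. -71. 141.] med [-18.  -78.2 137.7]
top tintop 222 lo [-36.  59.  77.] hi [  9. 105.  85.] med [-12.8  82.2  80.8]
top hinge 101 lo [ 25. 120.  58.] hi [ 41. 202.  73.] med [ 31.5 148.5  65. ]
scene redknob 34 lo [ 27. 178.  95.] hi [ 39. 192. 126.] med [ 35.4 182.1 120.8]
scene redtrig 72 lo [-28. -45. 117.] hi [  6. -33. 135.] med [ -9.4 -38.9 124.2]
scene redpad 26 lo [-31. -54.  67.] hi [-3. 18. 78.] med [-13.2 -48.   74.9]
scene black grip 52 lo [-21. -89. 130.] hi [  3. -77. 142.] med [ -7.9 -84.3 137.3]
scene tintop 227 lo [-34.  59.  78.] hi [ 13. 105.  86.] med [-9.7 82.2 81.5]
scene hinge 123 lo [ 27. 117.  53.] hi [ 47. 186.  74.] med [ 36.8 151.1  65. ]
```

Request:
carry_out(
  moves=[
    [-0.7,-0.6,-0.8,0,0,0],
    [-0.95,-0.86,-0.7,0,0,0],
    [-0.95,-0.86,-0.7,0,0,0],
    [-0.95,-0.86,-0.7,0,0,0],
    [-0.95,-0.86,-0.5,0,0,0],
    [-0.95,-0.86,0,0,0,0],
    [-0.95,-0.86,0,0,0,0],
    [-0.95,-0.86,0,0,0,0],
    [-0.95,-0.86,0,0,0,0],
    [-0.95,-0.86,0,0,0,0],
    [-0.95,-0.86,0,0,0,0],
    [-0.95,-0.86,0,0,0,0],
    [-0.95,-0.86,0,0,0,0],
    [-0.95,-0.86,0,0,0,0],
    [-0.95,-0.86,0,0,0,0],
    [0,0,0,0,0,0],
    [0,0,0,0,0,0],
  ],
)

```text
time: 2.22
ee_pos: [0.5723, -0.0073, 0.3721]
eef_rot: [0.112, 0.994, 0.0, -0.0]
ft_force: [-0.0, 1.1, -0.7]
width: 0.0871
grip_force: 0.0
```

```bash
python3 - <<'E'
from bench import read_state, viewer
import cv2, numpy as np
s=read_state(); print(s['time'],s['ee_pos'],s['eef_rot'])
c=viewer.camera('wrist'); np.savez('cam_w1.npz',**c); print(c['xyz'],c['orientation'],c['fx'])
cv2.imwrite('pics/w1.png',cv2.resize(c['pixels'][:,:,::-1],(800,600),interpolation=cv2.INTER_CUBIC))
E
```

```text
2.225 [ 0.57234362 -0.00734459  0.37207257] [ 1.11606140e-01  9.93752401e-01  4.13500716e-05 -4.83465567e-04]
[0.49290373 0.00985558 0.52005796] [0.77319303 0.61639412 0.09327048 0.11632477] 276.1392386134933
```

View pics/w1.png

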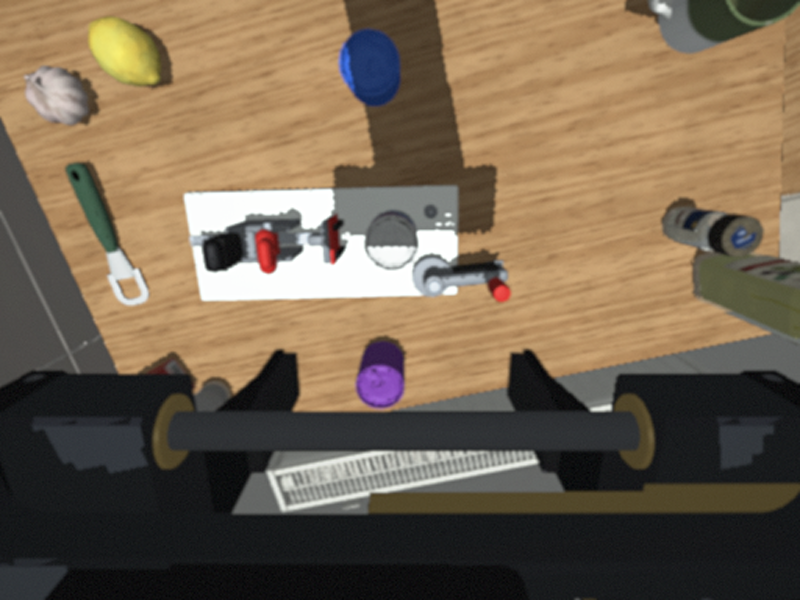

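The wrist picture shows the grip (222,250), trigger (267,250), pad (333,240), tin (391,240), hinge (435,275) and knob (501,290). I'll measure from this closer view.

```bash
cat > meas.py <<'E'
from h import *
th=np.deg2rad(78.73-90); C=np.array([.535,-.155])
Rm=np.array([[np.cos(th),np.sin(th)],[-np.sin(th),np.cos(th)]])
def meas(c):
    hsv=cv2.cvtColor(c['pixels'],cv2.COLOR_RGB2HSV)
    v,u=np.mgrid[0:384,0:512]; uv=np.c_[u.ravel(),v.ravel()]; P=cloud(c,uv); H=hsv.reshape(-1,3)
    L=np.c_[(P[:,:2]-C)@Rm.T,P[:,2]]*1000
    inb=(L[:,0]>-80)&(L[:,0]<90)&(L[:,1]>-110)&(L[:,1]<270)&(L[:,2]<160)&(c['range_z'].ravel()>.1)
    red=((H[:,0]<8)|(H[:,0]>172))&(H[:,1]>150)&(H[:,2]>60)
    def rep(t,m):
        m=m&inb
        if m.sum(): print(t,m.sum(),'lo',np.percentile(L[m],3,0).round(),'hi',np.percentile(L[m],97,0).round(),'med',np.median(L[m],0).round(1),'uv',uv[m].mean(0).round(1))
    rep('knob',red&(L[:,1]>100)&(L[:,2]>85)); rep('knobtop',red&(L[:,1]>100)&(L[:,2]>123))
    rep('trig',red&(L[:,1]<60)&(L[:,2]>100)); rep('trig>128',red&(L[:,1]<60)&(L[:,2]>129))
    rep('pad',red&(L[:,1]>45)&(L[:,1]<130)&(L[:,2]<80))
    rep('griptop',(H[:,2]<70)&(L[:,2]>134)&(L[:,1]<0))
    rep('tintop',(L[:,2]>80)&(L[:,2]<90)&(L[:,1]>90)&(abs(L[:,0])<40)&(L[:,1]<184))
    rep('arm',(L[:,2]>60)&(L[:,2]<67)&(L[:,1]>150)&~red)
    rep('plate',(L[:,2]>8)&(L[:,2]<16)&(H[:,1]<40))
E
python3 - <<'E'
from meas import *
meas(dict(np.load('cam_w1.npz')))
c=dict(np.load('cam_w1.npz'));hsv=cv2.cvtColor(c['pixels'],cv2.COLOR_RGB2HSV)
w=((hsv[...,1]<40)&(hsv[...,2]>80)).astype(np.uint8);w[235:]=0;w=cv2.morphologyEx(w,cv2.MORPH_CLOSE,np.ones((9,9)))
for k in cv2.findContours(w,0,2)[0]:
    if cv2.contourArea(k)>3000:
        P=onplane(c,k.reshape(-1,2),.012);print(cv2.minAreaRect(P[:,:2].astype(np.float32)))
E
```

```text
knob 142 lo [ 35. 236. 101.] hi [ 50. 251. 125.] med [ 41.2 242.8 123. ] uv [319.2 185.5]
knobtop 70 lo [ 37. 237. 123.] hi [ 50. 251. 125.] med [ 44.1 244.1 123.7] uv [320.6 187.7]
trig 269 lo [-20.  18. 115.] hi [ 14.  30. 134.] med [ -5.9  26.1 128.5] uv [170.1 159.8]
trig>128 130 lo [-14.  20. 130.] hi [ 10.  29. 134.] med [ -2.8  24.8 132.4] uv [168.5 162.1]
pad 107 lo [-24.  75.  38.] hi [16. 79. 71.] med [-3.  77.2 66.4] uv [212.9 152.4]
griptop 166 lo [-15. -26. 134.] hi [  9. -15. 140.] med [ -3.1 -19.5 138.1] uv [135.5 163.3]
tintop 678 lo [-25. 114.  80.] hi [ 25. 163.  84.] med [ -1.8 139.   81.2] uv [250.  155.2]
arm 361 lo [ 32. 184.  60.] hi [ 50. 261.  65.] med [ 40.9 222.9  63.1] uv [300.6 176.2]
plate 7709 lo [-51. -91.  10.] hi [ 72. 207.  13.] med [-4.2 56.2 11.5] uv [206.7 153.1]
((0.5629814267158508, -0.0715683251619339), (0.3770979046821594, 0.13129940629005432), 78.50532531738281)
```

Request:
carry_out(
  moves=[
    [0,0,0.39,0,0,0.98],
    [0,0,0.39,0,0,0.98],
    [0,0,0.39,0,0,0.98],
    [0,0,0.39,0,0,0.98],
    [0,0,0.39,0,0,0.98],
    [0,0,0.39,0,0,0.98],
    [0,0,0.39,0,0,0.98],
    [0,0,0.39,0,0,0.98],
    [0,0,0.39,0,0,0.98],
    [0,0,0.39,0,0,0.98],
    [0,0,0.39,0,0,0.98],
    [0.75,0.33,0,0,0,0],
    [0.75,0.33,0,0,0,0],
    [0.75,0.33,0,0,0,0],
    [0,0,0,0,0,0],
    [0,0,0,0,0,0],
  ],
  fingers=60,
  force=15,
)

```text
time: 4.28
ee_pos: [0.6252, 0.0752, 0.201]
eef_rot: [0.76, 0.649, -0.0, -0.0]
ft_force: [1.1, 0.3, 0.1]
width: 0.0597
grip_force: 0.0
```

```bash
cat > snap.py <<'E'
import sys
from bench import read_state, viewer
from meas import *
s=read_state(); q=R.from_quat(s['eef_rot']).as_matrix()
l=Rm@(np.array(s['ee_pos'])[:2]-C)*1000
print('t',s['time'],'tcp',np.round(s['ee_pos'],4),'local',l.round(1),'yaw tool y',np.rad2deg(np.arctan2(q[1,1],q[0,1])).round(1),'tooly in clamp',(Rm@q[:2,1]).round(3),'z',q[:,2].round(3),'ft',np.round(s['ft_force'],1),'w',s['width'],'g',s['grip_force'])
for n in sys.argv[1:]:
    c=viewer.camera(n); np.savez('cam_last_'+n+'.npz',**c); print(n); meas(c)
E
python3 snap.py wrist scene
```

```text
t 4.275 tcp [0.6252 0.0752 0.201 ] local [ 43.5 243.4] yaw tool y -9.0 tooly in clamp [0.999 0.04 ] z [-0.  0. -1.] ft [1.1 0.3 0.1] w 0.05974121727205539 g 0.0
wrist
knob 398 lo [ 37. 240.  97.] hi [ 51. 254. 125.] med [ 43.6 249.9 122.7] uv [258.1 197. ]
knobtop 169 lo [ 38. 240. 123.] hi [ 50. 253. 125.] med [ 44.3 246.1 123.6] uv [258.5 202.1]
pad 294 lo [-22.  77.  37.] hi [20. 83. 66.] med [-0.  77.7 55.1] uv [219.1 307. ]
tintop 375 lo [-16. 112.  80.] hi [ 20. 167.  84.] med [  1.8 121.   81.1] uv [217.4 283.9]
arm 659 lo [  1. 160.  60.] hi [ 52. 263.  66.] med [ 40.9 211.7  63. ] uv [252.1 206.2]
plate 4370 lo [-50.  35.  10.] hi [ 74. 214.  13.] med [ 21.6 169.6  11.5] uv [234.7 241.7]
scene
knob 36 lo [ 41. 238.  91.] hi [ 53. 249. 126.] med [ 48.7 242.  114. ] uv [293.2 168.3]
knobtop 9 lo [ 41. 240. 124.] hi [ 51. 250. 129.] med [ 46.7 246.4 125.9] uv [293.7 165.2]
trig 77 lo [-17. -14. 105.] hi [ 19.  28. 137.] med [  4.9  20.6 124.3] uv [242.6 213.2]
trig>128 27 lo [ -8. -16. 129.] hi [ 15.  28. 138.] med [  6.8  22.4 133.5] uv [242.5 212.8]
pad 6 lo [-52.  65.  12.] hi [11. 79. 74.] med [-13.9  76.5  70.1] uv [248.5 205. ]
griptop 39 lo [-10. -29. 135.] hi [ 14. -16. 144.] med [  1.6 -23.4 139.3] uv [233.9 222. ]
tintop 178 lo [-22. 118.  80.] hi [ 28. 167.  87.] med [  2.7 141.8  82.2] uv [264.7 189.2]
arm 71 lo [ 37. 176.  61.] hi [ 56. 255.  67.] med [ 48.  223.7  64.3] uv [288.9 180.2]
plate 2099 lo [-47. -94.   9.] hi [ 77. 206.  15.] med [34.9 19.5 12.4] uv [251.7 229. ]
```

Request:
carry_out(
  moves=[
    [0.07,0.02,0.6,0,0,0],
    [0,0,0.6,0,0,0],
    [0,0,0.6,0,0,0],
    [0,0,0.57,0,0,0],
    [0,0,0,0,0,0],
  ],
)

```text
time: 5.0
ee_pos: [0.6257, 0.0768, 0.105]
eef_rot: [0.761, 0.649, -0.001, -0.001]
ft_force: [-0.7, 0.5, 0.8]
width: 0.06
grip_force: 0.0
```

Request:
carry_out(
  moves=[
    [0,0,0,0,0,0],
    [0,0,0,0,0,0],
    [0,0,0,0,0,0],
    [0,0,0,0,0,0],
    [0,0,0,0,0,0],
  ],
  fingers=10,
  force=12,
)

```text
time: 5.62
ee_pos: [0.627, 0.0775, 0.1062]
eef_rot: [0.761, 0.649, 0.0, -0.0]
ft_force: [-0.4, 0.7, -0.0]
width: 0.0179
grip_force: 0.2
```

```bash
python3 snap.py
```

```text
t 5.625 tcp [0.627  0.0775 0.1062] local [ 44.8 246. ] yaw tool y -9.1 tooly in clamp [0.999 0.039] z [-0.  0. -1.] ft [-0.4  0.7 -0. ] w 0.01792831143443974 g 0.20091394857445266
```

Request:
carry_out(
  moves=[
    [-0.008,-0.162,0,0,0,-0.75],
    [-0.008,-0.162,0,0,0,-0.75],
    [-0.008,-0.162,0,0,0,-0.75],
    [-0.008,-0.162,0,0,0,-0.75],
    [-0.008,-0.162,0,0,0,-0.75],
    [-0.008,-0.162,0,0,0,-0.75],
    [-0.008,-0.162,0,0,0,-0.75],
    [-0.008,-0.162,0,0,0,-0.75],
    [-0.008,-0.162,0,0,0,-0.75],
    [-0.008,-0.162,0,0,0,-0.75],
    [-0.008,-0.162,0,0,0,-0.75],
    [-0.008,-0.162,0,0,0,-0.75],
    [-0.008,-0.162,0,0,0,-0.75],
    [-0.008,-0.162,0,0,0,-0.75],
    [-0.004,-0.108,0,0,0,-0.5],
    [0,0,0,0,0,0],
    [0,0,0,0,0,0],
  ],
  force=20,
)

```text
time: 7.75
ee_pos: [0.5575, 0.0275, 0.1062]
eef_rot: [0.097, 0.995, -0.0, 0.001]
ft_force: [7.5, -2.4, -6.2]
width: 0.0171
grip_force: 20.0
```

```bash
python3 snap.py
```

```text
t 7.75 tcp [0.5575 0.0275 0.1062] local [-13.6 183.4] yaw tool y 78.9 tooly in clamp [-0.003  1.   ] z [ 0.003 -0.001 -1.   ] ft [ 7.5 -2.4 -6.2] w 0.017135191150587183 g 19.99972607474774
```

Request:
carry_out(
  moves=[
    [0,-0.05,0,0,0,0],
    [0,-0.05,0,0,0,0],
    [0,0,0,0,0,0],
    [0,0,0,0,0,0],
  ],
)

```text
time: 8.25
ee_pos: [0.5574, 0.027, 0.1062]
eef_rot: [0.095, 0.995, 0.001, 0.002]
ft_force: [11.1, 8.1, -9.6]
width: 0.0172
grip_force: 20.0
```

```bash
python3 snap.py
```

```text
t 8.25 tcp [0.5574 0.027  0.1062] local [-13.6 182.9] yaw tool y 79.1 tooly in clamp [-0.006  1.   ] z [ 0.004  0.003 -1.   ] ft [11.1  8.1 -9.6] w 0.01721931101381973 g 20.003333722706884
```

Request:
carry_out(
  moves=[
    [0,0,0,0,0,0],
    [0,0,0,0,0,0],
    [0,0,0,0,0,0],
    [0,0,-0.9,0,0,0],
    [0,0,-0.9,0,0,0],
    [0,-0.6,-0.9,0,0,0],
    [-0.05,-0.7,-0.9,0,0,0],
    [-0.05,-0.7,0,0,0,0],
    [-0.05,-0.7,0,0,0,0],
    [-0.05,-0.7,0,0,0,0],
    [-0.05,-0.7,0,0,0,0],
    [-0.05,-0.6,0,0,0,0],
    [0,0,0,0,0,0],
    [0,0,0,0,0,0],
  ],
  fingers=50,
)

```text
time: 10.0
ee_pos: [0.5314, -0.1616, 0.25]
eef_rot: [0.096, 0.995, 0.0, -0.0]
ft_force: [0.5, 0.1, 0.1]
width: 0.0504
grip_force: 0.0
```

```bash
python3 snap.py wrist; python3 - <<'E'
import numpy as np,cv2
c=np.load('cam_last_wrist.npz');cv2.imwrite('pics/w2.png',cv2.resize(c['pixels'][:,:,::-1],(800,600)))
E
```

```text
t 10.0 tcp [ 0.5314 -0.1616  0.25  ] local [-2.3 -7.2] yaw tool y 79.0 tooly in clamp [-0.004  1.   ] z [-0.     0.001 -1.   ] ft [0.5 0.1 0.1] w 0.0504053682931278 g 0.0
wrist
knob 466 lo [-21. 174.  95.] hi [ -7. 188. 125.] med [-14.9 176.9 120.1] uv [434.2 176.4]
knobtop 156 lo [-20. 175. 123.] hi [ -7. 189. 125.] med [-13.  181.6 123.8] uv [442.4 179.6]
trig 521 lo [-21.  13. 117.] hi [ 14.  27. 134.] med [ -6.7  19.8 123.5] uv [284.9 186.7]
trig>128 225 lo [-14.  18. 129.] hi [  9.  27. 134.] med [ -2.8  22.3 132.6] uv [287.8 191.5]
pad 88 lo [-26.  73.  42.] hi [17. 78. 72.] med [-12.   74.7  70.3] uv [325.2 172.9]
griptop 376 lo [-15. -29. 135.] hi [  9. -15. 140.] med [ -3.7 -22.3 138.4] uv [243.3 192.4]
tintop 1399 lo [-25. 114.  80.] hi [ 25. 166.  84.] med [ -1.6 139.1  81.1] uv [382.1 180.6]
arm 569 lo [-31. 172.  61.] hi [ 47. 187.  66.] med [  6.2 179.6  63.4] uv [407.  181.7]
plate 11364 lo [-52. -95.  10.] hi [ 72. 187.  13.] med [-12.4  42.5  11.6] uv [287.7 170.1]
```

View pics/w2.png

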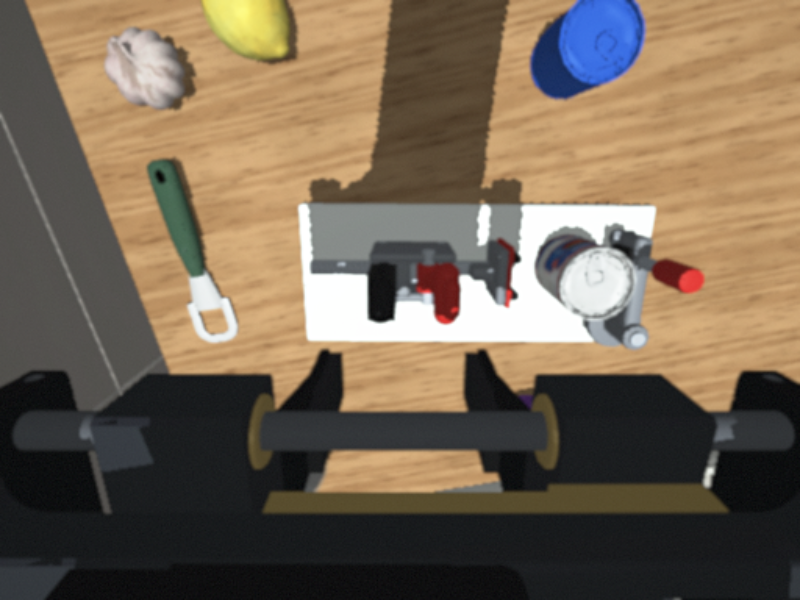

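The stop is home across behind the tin (arm from hinge (633,340) to (620,235), knob at (680,275)). The pad (508,272) is still short of the tin (595,280). Next I go down over the grip and trigger.

Request:
carry_out(
  moves=[
    [0,-0.045,0,0,0,0],
    [0,0,0,0,0,0],
    [0,0,0.7,0,0,0],
    [0,0,0.7,0,0,0],
    [0,0,0.7,0,0,0],
    [0,0,0.7,0,0,0],
    [0,0,0.7,0,0,0],
    [0,0,0,0,0,0],
    [0,0,0,0,0,0],
  ],
  fingers=87,
)

```text
time: 11.18
ee_pos: [0.5315, -0.1642, 0.1112]
eef_rot: [0.096, 0.995, -0.0, 0.001]
ft_force: [-0.1, -0.6, 0.7]
width: 0.087
grip_force: 0.0
```

Request:
carry_out(
  moves=[
    [0,0,0,0,0,0],
    [0,0,0,0,0,0],
  ],
  fingers=70,
  force=20,
)

```text
time: 11.42
ee_pos: [0.5318, -0.1634, 0.1111]
eef_rot: [0.096, 0.995, 0.001, 0.001]
ft_force: [0.9, 4.1, 3.7]
width: 0.075
grip_force: 2.2
```

```bash
python3 snap.py wrist | grep -E "^t |trig|pad|grip"
```

```text
t 11.425 tcp [ 0.5318 -0.1634  0.1111] local [-1.5 -8.9] yaw tool y 79.0 tooly in clamp [-0.004  1.   ] z [ 0.002  0.001 -1.   ] ft [0.9 4.1 3.7] w 0.0749851440501403 g 2.243538871407509
trig 1336 lo [-22.  10. 115.] hi [ -2.  26. 134.] med [-13.5  17.1 122.7] uv [308.4 242.2]
trig>128 384 lo [-15.  15. 129.] hi [ -6.  25. 135.] med [-10.9  19.7 132.5] uv [315.2 253.8]
pad 373 lo [-26.  73.  34.] hi [ 18. 128.  71.] med [-17.6  74.4  69.9] uv [376.7 207.1]
griptop 1282 lo [-15. -58. 134.] hi [  9. -16. 159.] med [ -9.9 -47.7 139.1] uv [198.  275.3]
```

Request:
carry_out(
  moves=[
    [0,0,0,0,0,0],
    [0,0,0,0,0,0],
    [0,0,0,0,0,0],
    [0,0,0,0,0,0],
    [0,0,0,0,0,0],
  ],
  fingers=43,
)

```text
time: 12.1
ee_pos: [0.5318, -0.1637, 0.1109]
eef_rot: [0.096, 0.995, 0.0, 0.001]
ft_force: [1.8, 3.7, 5.0]
width: 0.044
grip_force: 6.9
```

```bash
python3 snap.py wrist | grep -E "^t |trig|pad|grip"
```

```text
t 12.1 tcp [ 0.5318 -0.1637  0.1109] local [-1.4 -9.1] yaw tool y 79.0 tooly in clamp [-0.004  1.   ] z [ 0.002  0.001 -1.   ] ft [1.8 3.7 5. ] w 0.04398796031822312 g 6.899913771048887
trig 1244 lo [-23.  -5. 115.] hi [ -2.  10. 134.] med [-14.1   1.6 122.4] uv [279.7 241.2]
trig>128 360 lo [-15.  -6. 129.] hi [ -6.   4. 134.] med [-11.   -0.7 132.3] uv [275.6 253.7]
pad 355 lo [-26.  83.  33.] hi [ 10. 128.  72.] med [-20.1  84.6  69.7] uv [390.1 202.6]
griptop 1151 lo [-15. -42. 134.] hi [  9. -16. 158.] med [-10.6 -29.9 138.7] uv [217.8 272.7]
```

Request:
carry_out(
  moves=[
    [0,0,0,0,0,0],
    [0,0,0,0,0,0],
    [0,0,0,0,0,0],
    [0,0,0,0,0,0],
    [0,0,0,0,0,0],
  ],
  fingers=86,
)

```text
time: 12.78
ee_pos: [0.5306, -0.1644, 0.1099]
eef_rot: [0.097, 0.995, -0.0, -0.0]
ft_force: [0.5, 0.9, 0.4]
width: 0.083
grip_force: 0.0
```

```bash
python3 snap.py wrist | grep -E "^t |trig|pad|grip|tin"
```

```text
t 12.775 tcp [ 0.5306 -0.1644  0.1099] local [ -2.5 -10.1] yaw tool y 78.9 tooly in clamp [-0.003  1.   ] z [-0.001 -0.    -1.   ] ft [0.5 0.9 0.4] w 0.08295152835920479 g 0.0
trig 1344 lo [-22.  13. 115.] hi [ -1.  29. 133.] med [-13.5  19.6 122.3] uv [315.  244.9]
trig>128 351 lo [-15.  18. 129.] hi [  9.  28. 134.] med [-11.2  22.8 131.9] uv [323.4 257.9]
pad 406 lo [-26.  84.  33.] hi [ 19. 127.  72.] med [-17.5  85.1  70. ] uv [391.3 209.2]
griptop 1325 lo [-15. -63. 135.] hi [  8. -16. 159.] med [ -3.3 -53.4 139.3] uv [192.6 280.6]
tintop 2432 lo [-27. 112.  80.] hi [  4. 165.  84.] med [-10.4 137.8  81.3] uv [473.9 218.9]
```

Request:
carry_out(
  moves=[
    [0,0,0,0,0,0],
    [0,0,0,0,0,0],
    [0,0,0,0,0,0],
    [0,0,0,0,0,0],
    [0,0,0,0,0,0],
    [0,0,0,0,0,0],
  ],
  fingers=43,
)

```text
time: 13.58
ee_pos: [0.5317, -0.1634, 0.1106]
eef_rot: [0.096, 0.995, 0.0, 0.001]
ft_force: [1.4, 4.4, 5.1]
width: 0.0438
grip_force: 7.0
```

Request:
carry_out(
  moves=[
    [0,0,0,0,0,0],
    [0,0,0,0,0,0],
    [0,0,0,0,0,0],
    [0,0,0,0,0,0],
    [0,0,0,0,0,0],
  ],
  fingers=86,
)

```text
time: 14.2
ee_pos: [0.5306, -0.1644, 0.1099]
eef_rot: [0.096, 0.995, -0.0, -0.0]
ft_force: [0.3, 0.5, 0.1]
width: 0.0829
grip_force: 0.0
```

```bash
python3 snap.py wrist scene top| grep -E "^t |pad|tin|top|sc|wr|arm"; python3 - <<'E'
import numpy as np,cv2
c=np.load('cam_last_wrist.npz');cv2.imwrite('pics/w3.png',cv2.resize(c['pixels'][120:300,240:510,::-1],(800,534)))
E
```

```text
t 14.2 tcp [ 0.5306 -0.1644  0.1099] local [ -2.5 -10. ] yaw tool y 78.9 tooly in clamp [-0.003  1.   ] z [-0.001 -0.    -1.   ] ft [0.3 0.5 0.1] w 0.08285406021547324 g 0.0
wrist
pad 399 lo [-26.  93.  32.] hi [  8. 128.  72.] med [-19.8  94.5  69.7] uv [403.1 203.6]
griptop 1330 lo [-15. -62. 135.] hi [  9. -16. 159.] med [ -3.2 -53.4 139.3] uv [192.5 280.6]
tintop 2418 lo [-26. 112.  80.] hi [  4. 165.  84.] med [-10.3 138.1  81.3] uv [474.  218.9]
arm 229 lo [-31. 170.  60.] hi [-13. 179.  65.] med [-21.6 175.4  62.4] uv [506.5 195.1]
scene
knobtop 13 lo [-17. 179. 123.] hi [ -4. 189. 127.] med [-10.9 182.4 124.8] uv [268.3 171.2]
pad 8 lo [13. 95. 68.] hi [ 25. 101.  74.] med [18.7 96.9 71.1] uv [261.4 203.6]
griptop 8 lo [  8. -27. 137.] hi [ 12. -15. 143.] med [ 11.1 -21.8 138.5] uv [236.6 223. ]
tintop 123 lo [-20. 121.  80.] hi [ 28. 169.  86.] med [  9.9 148.5  82.5] uv [267.  188.4]
arm 66 lo [-27. 175.  60.] hi [ 52. 190.  66.] med [ 16.6 181.8  63.4] uv [273.8 184.3]
top
knobtop 10 lo [-20. 180. 124.] hi [ -9. 189. 129.] med [-15.  184.2 125.7] uv [244.3 195.9]
pad 20 lo [-25.  96.  55.] hi [ 18. 100.  75.] med [-5.7 97.9 69.9] uv [270.6 200.4]
tintop 149 lo [-26. 117.  80.] hi [ 23. 167.  87.] med [  2.1 142.2  82.3] uv [257.9 195.5]
arm 64 lo [-30. 175.  61.] hi [ 42. 192.  67.] med [ 10.8 183.1  63.1] uv [246.2 191.3]
```

View pics/w3.png

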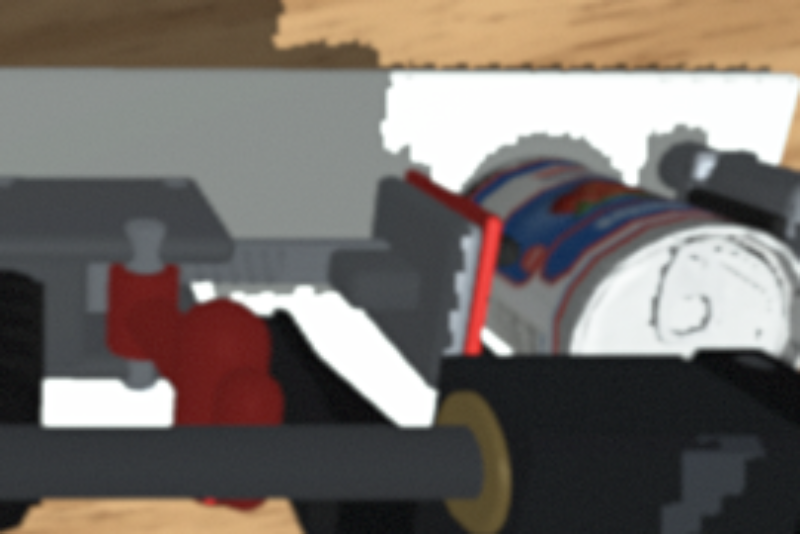

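The crop shows the red pad (485,290) still about 1 cm clear of the tin. I'll do the third squeeze in stages, watching the force.

Request:
carry_out(
  moves=[
    [0,0,0,0,0,0],
    [0,0,0,0,0,0],
    [0,0,0,0,0,0],
    [0,0,0,0,0,0],
  ],
  fingers=54,
)

```text
time: 14.85
ee_pos: [0.5319, -0.1623, 0.1107]
eef_rot: [0.096, 0.995, 0.001, 0.001]
ft_force: [0.7, 6.3, 4.6]
width: 0.0571
grip_force: 2.9
```

Request:
carry_out(
  moves=[
    [0,0,0,0,0,0],
    [0,0,0,0,0,0],
    [0,0,0,0,0,0],
  ],
  fingers=43,
)

```text
time: 15.22
ee_pos: [0.5317, -0.1635, 0.1106]
eef_rot: [0.096, 0.995, 0.0, 0.001]
ft_force: [2.0, 3.6, 4.8]
width: 0.0438
grip_force: 8.7
```

```bash
python3 snap.py wrist scene| grep -E "^t |pad|tin|sc|wr|arm"
```

```text
t 15.225 tcp [ 0.5317 -0.1635  0.1106] local [-1.6 -9. ] yaw tool y 79.0 tooly in clamp [-0.004  1.   ] z [ 0.001  0.001 -1.   ] ft [2.  3.6 4.8] w 0.04380204676858846 g 8.691581258608494
wrist
pad 360 lo [-26. 102.  32.] hi [ 10. 127.  72.] med [-21.  103.8  69.9] uv [412.2 202.4]
tintop 3219 lo [-25. 112.  80.] hi [ 22. 165.  84.] med [ -5.8 135.6  81.1] uv [467.4 224.8]
arm 299 lo [-31. 170.  60.] hi [-13. 179.  66.] med [-21.7 175.9  62.7] uv [505.5 193.7]
scene
pad 12 lo [-11. 105.  52.] hi [ 23. 114.  73.] med [  9.  106.8  70.3] uv [260.2 199.8]
tintop 123 lo [-21. 122.  80.] hi [ 28. 168.  86.] med [  9.7 150.9  82.2] uv [267.  188.2]
arm 76 lo [-27. 174.  60.] hi [ 56. 190.  67.] med [ 17.7 182.   63.7] uv [274.3 184.5]
```

Request:
carry_out(
  moves=[
    [0,0,0,0,0,0],
    [0,0,0,0,0,0],
    [0,0,0,0,0,0],
    [0,0,0,0,0,0],
    [0,0,0,0,0,0],
  ],
  fingers=86,
)

```text
time: 15.95
ee_pos: [0.5306, -0.1644, 0.1099]
eef_rot: [0.097, 0.995, -0.0, -0.0]
ft_force: [0.1, -0.0, 0.0]
width: 0.0827
grip_force: 0.0
```

```bash
python3 snap.py wrist scene top| grep -E "^t |pad|tin|sc|wr|arm|top"; python3 - <<'E'
import numpy as np,cv2
c=np.load('cam_last_wrist.npz');cv2.imwrite('pics/w4.png',cv2.resize(c['pixels'][120:300,240:510,::-1],(800,534)))
E
```

```text
t 15.95 tcp [ 0.5306 -0.1644  0.1099] local [ -2.5 -10. ] yaw tool y 78.9 tooly in clamp [-0.003  1.   ] z [-0.001 -0.    -1.   ] ft [ 0.1 -0.   0. ] w 0.08265690505567688 g 0.0
wrist
pad 373 lo [-26. 102.  32.] hi [  8. 128.  72.] med [-22.3 103.8  69.8] uv [414.  202.9]
griptop 1341 lo [-15. -62. 134.] hi [  9. -16. 159.] med [ -3.4 -53.3 139.3] uv [192.6 280.6]
tintop 2444 lo [-26. 113.  80.] hi [  4. 165.  84.] med [-10.5 138.4  81.3] uv [474.3 219. ]
arm 231 lo [-31. 170.  60.] hi [-14. 178.  65.] med [-21.5 175.4  62.5] uv [506.3 195.1]
scene
knobtop 13 lo [-17. 177. 123.] hi [ -3. 190. 129.] med [ -9.2 182.9 124.5] uv [268.4 171.2]
pad 7 lo [ 12. 105.  53.] hi [ 23. 109.  74.] med [ 17.8 106.   71.9] uv [262.9 201.7]
griptop 9 lo [  9. -28. 136.] hi [ 12. -15. 141.] med [ 10.6 -22.8 139.6] uv [236.4 223.2]
tintop 125 lo [-21. 120.  80.] hi [ 29. 169.  86.] med [ 10.1 148.9  82.5] uv [266.8 188.4]
arm 71 lo [-27. 175.  61.] hi [ 58. 190.  67.] med [ 16.1 182.4  63.6] uv [274.1 184.2]
top
knobtop 9 lo [-22. 181. 123.] hi [-12. 192. 127.] med [-16.3 185.1 125. ] uv [243.8 196.4]
pad 17 lo [-25. 105.  54.] hi [ 16. 109.  75.] med [ -5.8 107.3  69.3] uv [267.8 199.8]
tintop 153 lo [-26. 117.  80.] hi [ 23. 166.  86.] med [ -1.  141.   82.2] uv [258.1 195.9]
arm 79 lo [-31. 174.  60.] hi [ 46. 191.  67.] med [ 10.9 182.4  63.5] uv [246.5 191.5]
```

View pics/w4.png

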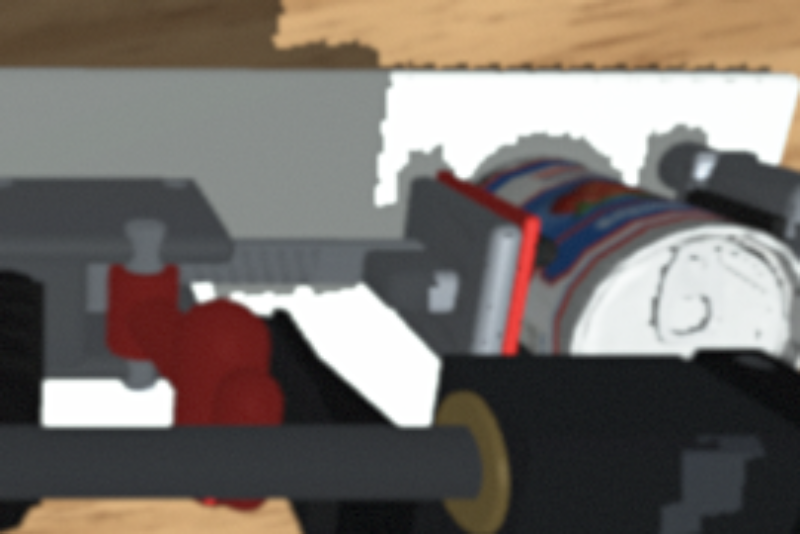

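Pad 4–5 mm from the tin and the tin unmoved. The fourth squeeze goes in small stages.

Request:
carry_out(
  moves=[
    [0,0,0,0,0,0],
    [0,0,0,0,0,0],
    [0,0,0,0,0,0],
    [0,0,0,0,0,0],
    [0,0,0,0,0,0],
  ],
  fingers=56,
)

```text
time: 16.73
ee_pos: [0.532, -0.1618, 0.1108]
eef_rot: [0.095, 0.995, 0.001, 0.001]
ft_force: [-0.4, 9.1, 7.5]
width: 0.057
grip_force: 4.2
```

```bash
python3 snap.py wrist scene| grep -E "^t |pad|tin|sc|wr|trig>"
```

```text
t 16.725 tcp [ 0.532  -0.1618  0.1108] local [-1.6 -7.3] yaw tool y 79.1 tooly in clamp [-0.006  1.   ] z [ 0.002  0.003 -1.   ] ft [-0.4  9.1  7.5] w 0.05700659898976798 g 4.180351628872359
wrist
trig>128 393 lo [-15.   6. 130.] hi [ -2.  16. 135.] med [-11.2  10.6 133.2] uv [294.5 255. ]
pad 307 lo [-26. 105.  32.] hi [ 10. 128.  72.] med [-22.5 107.4  69.9] uv [413.2 201.4]
tintop 2922 lo [-26. 116.  80.] hi [ 18. 168.  84.] med [ -8.  140.3  81.1] uv [471.1 221.5]
scene
trig>128 4 lo [  8.   7. 133.] hi [ 10.  14. 136.] med [  9.  10. 134.] uv [242.5 215. ]
pad 8 lo [-10. 109.  64.] hi [ 20. 115.  74.] med [ 10.7 111.1  71.6] uv [260.9 198.6]
tintop 125 lo [-22. 126.  80.] hi [ 27. 171.  86.] med [  8.3 152.2  82.4] uv [267.1 187.4]
```

Request:
carry_out(
  moves=[
    [0,0,0,0,0,0],
    [0,0,0,0,0,0],
    [0,0,0,0,0,0],
  ],
  fingers=51,
)

```text
time: 17.2
ee_pos: [0.532, -0.1621, 0.1108]
eef_rot: [0.095, 0.995, 0.001, 0.001]
ft_force: [1.0, 8.0, 6.0]
width: 0.0514
grip_force: 3.7
```

```bash
python3 snap.py wrist scene| grep -E "^t |pad|tin|sc|wr|trig>"
```

```text
t 17.2 tcp [ 0.532  -0.1621  0.1108] local [-1.5 -7.6] yaw tool y 79.0 tooly in clamp [-0.005  1.   ] z [ 0.002  0.002 -1.   ] ft [1. 8. 6.] w 0.051425687279872956 g 3.7378963083028793
wrist
trig>128 392 lo [-15.   2. 130.] hi [ -6.  12. 135.] med [-11.1   6.9 132.8] uv [287.8 254.3]
pad 269 lo [-26. 107.  33.] hi [ 10. 128.  72.] med [-23.4 109.1  69.3] uv [415.7 200.3]
tintop 3056 lo [-26. 117.  80.] hi [ 20. 169.  84.] med [ -7.2 139.7  81.1] uv [471.2 222.7]
scene
trig>128 3 lo [  7.   6. 132.] hi [ 10.   9. 136.] med [  8.6   6.9 134.1] uv [241.7 215.7]
pad 4 lo [  5. 110.  67.] hi [ 22. 115.  74.] med [  8.4 112.2  69.9] uv [262. 199.]
tintop 118 lo [-22. 127.  80.] hi [ 27. 172.  87.] med [  8.3 152.2  82.1] uv [267.1 187.3]
```

Request:
carry_out(
  moves=[
    [0,0,0,0,0,0],
    [0,0,0,0,0,0],
    [0,0,0,0,0,0],
  ],
  fingers=47,
)

```text
time: 17.68
ee_pos: [0.5321, -0.162, 0.1109]
eef_rot: [0.095, 0.995, 0.001, 0.001]
ft_force: [1.1, 7.4, 6.4]
width: 0.0474
grip_force: 5.4
```

```bash
python3 snap.py wrist scene| grep -E "^t |pad|tin|sc|wr|trig>"
```

```text
t 17.675 tcp [ 0.5321 -0.162   0.1109] local [-1.5 -7.4] yaw tool y 79.1 tooly in clamp [-0.006  1.   ] z [ 0.002  0.003 -1.   ] ft [1.1 7.4 6.4] w 0.04735624259583614 g 5.359491467097541
wrist
trig>128 389 lo [-15.  -0. 129.] hi [ -6.  10. 135.] med [-11.1   4.6 132.8] uv [283.1 254.3]
pad 227 lo [-26. 107.  31.] hi [ 10. 128.  72.] med [-24.1 109.5  68.6] uv [415.4 198.8]
tintop 3128 lo [-26. 117.  80.] hi [ 21. 169.  84.] med [ -6.6 139.3  81.1] uv [470.2 223.5]
scene
trig>128 4 lo [  8.   3. 132.] hi [  9.  10. 137.] med [  8.5   5.8 132.9] uv [241.5 216. ]
tintop 125 lo [-21. 126.  80.] hi [ 27. 173.  86.] med [  7.  152.8  82.7] uv [267.2 187.1]
```

Request:
carry_out(
  moves=[
    [0,0,0,0,0,0],
    [0,0,0,0,0,0],
    [0,0,0,0,0,0],
  ],
  fingers=43,
)

```text
time: 18.15
ee_pos: [0.5318, -0.1637, 0.1108]
eef_rot: [0.096, 0.995, 0.0, 0.001]
ft_force: [1.2, 1.8, 6.4]
width: 0.0439
grip_force: 17.0
```

```bash
python3 snap.py wrist scene| grep -E "^t |pad|tin|sc|wr|trig>"
```

```text
t 18.15 tcp [ 0.5318 -0.1637  0.1108] local [-1.5 -9.2] yaw tool y 79.0 tooly in clamp [-0.004  1.   ] z [ 0.002  0.001 -1.   ] ft [1.2 1.8 6.4] w 0.04389053785813322 g 17.007531328126788
wrist
trig>128 370 lo [-15.  -5. 129.] hi [ -6.   5. 134.] med [-10.8  -0.3 132.3] uv [276.6 253.6]
pad 120 lo [-26. 107.  29.] hi [-23. 129.  71.] med [-25.2 108.4  53.4] uv [416.4 186.3]
tintop 3018 lo [-27. 117.  80.] hi [ 21. 167.  84.] med [ -6.7 138.6  81.1] uv [472.2 223.1]
scene
trig>128 2 lo [  8.  -1. 133.] hi [  9.   2. 135.] med [  8.9   0.5 134.2] uv [240.5 217.5]
tintop 126 lo [-23. 127.  81.] hi [ 27. 172.  87.] med [  7.1 153.5  82.6] uv [267. 187.]
```

```bash
python3 - <<'E'
import numpy as np,cv2
c=np.load('cam_last_wrist.npz');cv2.imwrite('pics/w5.png',cv2.resize(c['pixels'][120:300,240:510,::-1],(800,534),interpolation=cv2.INTER_CUBIC))
E
```

```text
(no output)
```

View pics/w5.png

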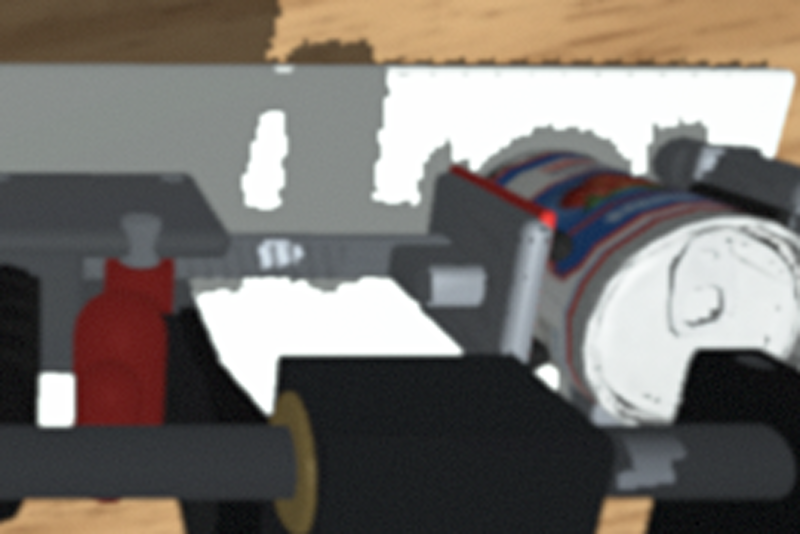

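The crop shows the red pad edge (553,215) now pressed back toward the jaw plate (540,240), with the tin against the stop. Strip width and travel put the pad about 3 mm in. The last bit of trigger stroke should bring it to about 4 mm.

Request:
carry_out(
  moves=[
    [0,0,0,0,0,0],
    [0,0,0,0,0,0],
    [0,0,0,0,0,0],
    [0,0,0,0,0,0],
  ],
  fingers=41,
  force=22,
)

```text
time: 18.75
ee_pos: [0.5316, -0.1645, 0.1108]
eef_rot: [0.097, 0.995, 0.0, 0.001]
ft_force: [2.0, -0.2, 4.7]
width: 0.042
grip_force: 22.7
```

```bash
python3 snap.py wrist scene| grep -E "^t |pad|tin|knobtop|sc|wr|trig>"; python3 - <<'E'
import numpy as np,cv2
c=np.load('cam_last_wrist.npz');cv2.imwrite('pics/w6.png',cv2.resize(c['pixels'][160:240,380:500,::-1],(780,520),interpolation=cv2.INTER_CUBIC))
E
```

```text
t 18.75 tcp [ 0.5316 -0.1645  0.1108] local [-1.4 -9.9] yaw tool y 78.9 tooly in clamp [-0.003  1.   ] z [ 0.002 -0.    -1.   ] ft [ 2.  -0.2  4.7] w 0.04200680386284019 g 22.74781400570646
wrist
trig>128 337 lo [-15.  -8. 129.] hi [ -6.   2. 134.] med [-10.7  -3.  132. ] uv [273.  253.7]
pad 123 lo [-26. 107.  30.] hi [-23. 129.  71.] med [-25.2 108.5  53. ] uv [417.3 185.9]
tintop 2965 lo [-27. 117.  80.] hi [ 21. 166.  84.] med [ -6.7 138.4  81.1] uv [473.1 223. ]
scene
knobtop 13 lo [-16. 179. 123.] hi [ -5. 193. 128.] med [-10.9 186.7 124.6] uv [268.8 170.5]
trig>128 2 lo [  7.  -5. 133.] hi [  9.  -2. 136.] med [  8.3  -3.8 134.4] uv [239.5 218.5]
tintop 132 lo [-22. 126.  80.] hi [ 27. 174.  86.] med [  5.1 153.5  82.5] uv [266.9 186.8]
```

View pics/w6.png

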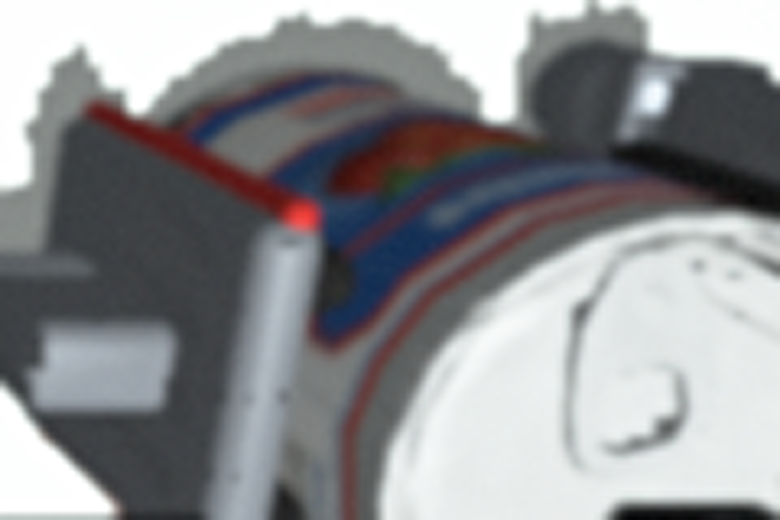

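```bash
python3 snap.py top scene| grep -E "^t |knob|arm|tin|sc|top"; python3 snap.py scene| grep -E "knob|arm"
```

```text
t 18.85 tcp [ 0.5317 -0.1645  0.1108] local [-1.4 -9.9] yaw tool y 78.9 tooly in clamp [-0.003  1.   ] z [ 0.002 -0.    -1.   ] ft [1.2 0.2 5.2] w 0.04184015592391898 g 22.74773640325293
top
knob 25 lo [-22. 179.  99.] hi [ -7. 192. 125.] med [-15.1 186.6 122.1] uv [243.7 196.2]
knobtop 9 lo [-21. 180. 123.] hi [-10. 191. 126.] med [-14.4 185.8 124.5] uv [243.9 195.9]
tintop 148 lo [-26. 120.  80.] hi [ 22. 172.  86.] med [ -4.1 146.8  82. ] uv [256.5 196.4]
arm 76 lo [-32. 173.  61.] hi [ 50. 195.  67.] med [ 11.2 183.1  63.5] uv [246.3 191. ]
scene
knob 34 lo [-15. 178.  96.] hi [ -3. 191. 127.] med [ -9.  182.5 121.4] uv [268.7 172.9]
knobtop 12 lo [-16. 179. 123.] hi [ -4. 192. 127.] med [ -9.7 186.9 125.6] uv [269.  170.6]
griptop 2 lo [ 10. -17. 139.] hi [ 13. -14. 140.] med [ 11.5 -15.7 139.6] uv [238.  221.5]
tintop 131 lo [-23. 127.  80.] hi [ 27. 173.  86.] med [  6.5 152.2  82.3] uv [267. 187.]
arm 62 lo [-28. 176.  61.] hi [ 59. 191.  66.] med [ 17.5 184.   63.3] uv [274.5 184.1]
knob 35 lo [-16. 178.  95.] hi [ -3. 192. 127.] med [ -9.6 181.2 120. ] uv [268.6 172.9]
knobtop 11 lo [-17. 181. 123.] hi [ -4. 193. 129.] med [-10.1 185.9 124.3] uv [268.9 170.6]
arm 64 lo [-27. 175.  60.] hi [ 56. 191.  67.] med [ 19.1 183.7  63.9] uv [274.7 184.4]
```

The stop has moved by 1 mm or so, within its play. Tin pressed and trigger squeezed, so I'm handing in.

```bash
python3 -c "
from bench import r
print(r.close_job())"
```

```text
the job is handed in; nothing more can be done
None
```

The job is handed in, with no verdict shown: the end stop is swung home behind the tin, the pad presses the tin at about 4 mm by my camera estimate, and the fingers are still squeezing the trigger fully in.

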